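# Unlock the self-closing spice drawer and hold it open at the red stripe

### The job

Slide the black child-lock grip on top of the wooden spice box until its white pointer stands on the green line, which frees the drawer. Then pull the spring-loaded drawer out by its dark handle until the drawer's front panel stands over the red stripe on the runner, and finish while still holding it there against the spring, with the lock left on the green line. Leave the salt dish on the box and the mug, tin and tumbler where they are.

Things in the scene. Friction and masses are not known exactly. Their poses are not given: they have to be found in the camera images.
- spice_box: Fixed light-wood box, roof 184 x 200 mm, 85 mm above the origin, which is the centre of the underside. Its x points from drawer front to back (front faces the robot's right), y to the left seen from the front (towards the robot), z up. The drawer comes out along -x over an 8 mm high runner board that ends 180 mm in front of the origin. Green line across the lock's track on the roof: box x = -10, y = +32 mm.
- drawer: The self-closing drawer (slides along the box's -x, travel 85 mm; axes as the box's). Origin: middle of the lower edge of its front panel, half-way through the panel's 14 mm thickness, 9 mm above the box's origin height; panel 190 mm wide and 65 mm high. Shut, it lies at x = -97 mm in the box's frame. A spring pulls it shut with 3 N at the start and 60 N/m more (5 to 7 N at the stripe); let go, it closes. While the lock is off the green line it comes out only about 4 mm.
- drawer_handle (a point): Centre of the drawer's dark handle, a fin that stands out from the middle of the front panel: 12 mm thick (along the box's y), 30 mm high (z), about 48 mm long (x), with an 18 mm thick round post at its outer end, whose centre is 20 mm in front of this point. This point is 26 mm in front of the panel's middle plane and 56 mm above the box's origin, so 29 mm below the roof's top. Pinch it from above across y. It moves with the drawer.
- lock (a joint): Position of the child-lock slide in m: 0 at the right end of its track (box -y side), growing to the left (box +y) up to 0.064. The pointer stands on the middle of the green line at 0.050, and the drawer is free within about 7 mm of that. It starts to the right of the line and stays where it is left (friction about 2 N).
- lock_grip (a point): Centre of the upright black grip of the lock slide, 24 mm above the roof's top: grip 18 mm (box x) x 14 mm (box y), its top 36 mm above the roof, with a white pointer line across its top and foot; foot plate 30 x 24 mm, 6 mm high. It moves with the slide along the box's y, at box x = -10 mm.
- stripe_mid (a point): Middle of the red stripe on the runner in front of the drawer, axes as the box's: 14 mm wide (x), 176 mm long (y), flat. The drawer's origin must come to the same x. The distance from the shut drawer is 35 to 60 mm.
- dish: Small white salt dish, 46 mm across, 22 mm high, standing loose on the back part of the box's roof; origin at the centre of its underside. Leave it.
- mug: Green and white mug, 78 mm across with its handle 116 mm, 101 mm high, loose on the hob; origin at the underside. Leave it.
- tin: Small tin, 57 mm across, 72 mm high, loose on the hob; origin at the centre of its underside. Leave it.
- tumbler: Blue-green tumbler, 78 mm across, 115 mm high, loose on the hob; origin at the centre of its underside. Leave it.

How it is judged (in metres and radians):
On the way:
1. the lock's pointer stands on the green line while the drawer is still shut (value of joint lock between 0.043 and 0.057 m and x of drawer in the frame of spice_box above -0.105 m), for 0.2 s.
At the end, for the whole second after the job is handed in: The robot's fingers hold the drawer (contact of more than 1.5 N) at rest with the middle of its front panel within 8 mm of the middle of the red stripe, and the lock's pointer is within 7 mm of the green line (value of joint lock between 0.043 and 0.057 m and x of drawer in the frame of stripe_mid between -0.008 and 0.008 m and linear speed of drawer below 0.01 m/s and contact force between the fingers and drawer above 1.5 N); the arm keeps its last pose, push and grip.
It fails at once if the dish is moved by more than 25 mm or tipped over (distance of dish from where it was at the start of the episode above 0.025 m or angle between dish's own z axis and vertical above 0.5 rad).
It fails at once if the mug is moved by more than 25 mm or tipped over (distance of mug from where it was at the start of the episode above 0.025 m or angle between mug's own z axis and vertical above 0.5 rad).
It fails at once if the tin is moved by more than 25 mm or tipped over (distance of tin from where it was at the start of the episode above 0.025 m or angle between tin's own z axis and vertical above 0.5 rad).
It fails at once if the tumbler is moved by more than 25 mm or tipped over (distance of tumbler from where it was at the start of the episode above 0.025 m or angle between tumbler's own z axis and vertical above 0.5 rad).
It also fails if it takes over 45 s, if anything falls off the work surface, if the arm or the gripper's body presses on something with over 40 N, if the wrist force passes 120 N, or if a joint passes its speed limit or range.

### The arm

A 6-joint arm with a two-finger parallel gripper is mounted at the origin on a cart in front of the work surface, level with it; the furniture and walls round the work are solid. World frame = base frame: x ahead of the robot, y to its left, z up, the work surface at z = 0. Lengths are in mm, angles in rad, forces in N, time in s.
With the tool pointing down it reaches from about 300 to 775 mm from the base axis. Payload 14.6 kg.
Tool frame: the origin (TCP) lies at the very end of the fingers, on their centre line; the grasp point (between the pads) lies 19 mm behind it (manip.grip_point_offset is the distance from the TCP to the grasp point, in mm); z points along the fingers, y is the line along which they close (so a half turn about z gives the same grasp; the last joint's range is limited). The gripper opens to 94 mm and grips with 3 to 60 N. Pads are 16 mm wide; open, the fingers measure 119 mm over their backs; the gripper's body (75 mm by 177 mm) begins 78 mm behind the grasp point.
Start: joints at [1.051, 0.3, 1.521, -0, 1.321, -0.067], TCP at [240.613, 494.565, 205.446] pointing down, gripper open.
Joint ranges: [-3.03, 3.03], [-0.79, 2.21], [0.23, 2.52], [-1.04, 4.18], [0, 3.07], [-2.55, 2.55]. Speed limits (rad/s): [2.22, 2.22, 2.57, 3.14, 3.14, 3.14].

### API

Orientations are given as [roll, pitch, yaw] about the fixed x, y, z axes, in that order (R = Rz(yaw) Ry(pitch) Rx(roll)).
In Python, from cell import telemetry, eyes, manip gives the robot as it stands.
- The arm moves only by the tool play_rows, never from a script. Its arguments are lists of equal length, an entry for each row: "translation": the shift along the world's x, y, z in m, a list of three; "yaw": the turn about the world's z in rad. A call has 1 to 12 rows; each row is the pose to reach, as a shift and turn from the pose commanded when the call began; what a row does not reach only later rows make up. A row lasts 1/8 s, in which the tool goes at most 62.5 mm and 10.7 degrees, less where a joint would pass 70% of its speed; a pose out of reach is approached as far as the arm can. A call with a gripper value outside its range is refused whole. "hand" is the opening, from 0 (shut) to 1 (fully open), set as the call begins (left out, the last holds). The fingers move at their own pace and stop on an object; "force" is the grip in N (left out, the last holds). Time passes only in rows, so rows that repeat a pose let the fingers close. It gives the time, the measured TCP pose, the force, the opening and the grip force at its end, in the units of the state.
- telemetry.read_state(): the state, without advancing time (a new reading comes with each control period).
- eyes.camera(name): name is "scene" or "side" or "wrist"; returns a dict with "pixels" (384x512x3 uint8, red, green, blue), "fx", "fy", "cx", "cy" (pixels), "dist_coeffs" ([k1, k2, p1, p2, k3] as OpenCV has them; the pictures are not rectified), "cam_to_world" (4x4, takes a point from camera to world coordinates); the wrist camera has in their place "T_tool_cam" (4x4, takes a point from camera to tool coordinates, whose origin is the TCP and whose axes are the flange's). Camera axes: x right, y up, looking along -z (the intrinsics and any distortion apply to the point x, -y, -z); pixel columns grow to the right and rows downward; lengths in mm; the calibration is good to about 2 mm. A picture is of the moment at which its call begins: read the wrist's pose just before it. There is no depth.
- manip.sign_off(): hands the job in; it is judged then, once.
The state is a dict: "clock": time; "joints": joint angles; "qd": joint speeds; "effort": joint torques, N m; "eef_pos": TCP position; "eef_rot": TCP orientation; "wrist_force": force on the tool from outside, world axes, zero at the start; "moment": the same for the moment, N m; "finger_gap": finger opening in mm; "finger_force": force on a finger pad.
Only numpy, scipy, OpenCV 4.12 (cv2) and the standard library are available. Lean on these libraries where they do the work, as an engineer would, in place of code of your own. Each camera call takes 0.05 s, during which the arm holds its last target. There are 200 camera calls.

## Working session

There is one attempt and no reset: what is moved stays moved. The work goes in short steps, Python scripts to look and compute and a tool call to move; the robot and the scene stay as the last step left them, time stands still between calls to the robot, and variables do not carry over. Pictures are saved under pics/ and viewed, at most 10 in all, crops included, and the job is handed in when it is done.

Besides the shell and the picture viewer there is one more tool, called after "Request:" as name(argument=value, ...), one argument or row to a line, values as JSON. play_rows: Moves the arm, as the interface text tells. Its arguments: {"type":"object","properties":{"translation":{"type":"array","items":{"type":"array","items":{"type":"number"}}},"yaw":{"type":"array","items":{"type":"number"}},"hand":{"type":"number"},"force":{"type":"number"}},"required":["translation","yaw"]}

```bash
mkdir -p pics; cat > h.py <<'E'
import numpy as np, cv2
from cell import telemetry, eyes, manip
from scipy.spatial.transform import Rotation as R
def snap(name):
    s=telemetry.read_state(); c=eyes.camera(name)
    if name=="wrist":
        T=np.eye(4); T[:3,:3]=R.from_euler('xyz',s['eef_rot']).as_matrix(); T[:3,3]=s['eef_pos']
        c['cam_to_world']=T@np.array(c['T_tool_cam'])
    c['K']=np.array([[c['fx'],0,c['cx']],[0,c['fy'],c['cy']],[0,0,1.]])
    return c
def save(c,fn): cv2.imwrite(fn,cv2.cvtColor(np.asarray(c['pixels']),cv2.COLOR_RGB2BGR))
def ray(c,uv):
    p=cv2.undistortPoints(np.array(uv,float).reshape(-1,1,2),c['K'],np.array(c['dist_coeffs'],float)).reshape(-1,2)
    M=np.array(c['cam_to_world']); d=np.c_[p[:,0],-p[:,1],-np.ones(len(p))]@M[:3,:3].T
    return M[:3,3],d
def onz(c,uv,z):
    o,d=ray(c,uv); return o+d*((z-o[2])/d[:,2])[:,None]
def tri(c1,u1,c2,u2):
    o1,d1=ray(c1,[u1]);o2,d2=ray(c2,[u2]);A=np.c_[d1[0],-d2[0]]
    t=np.linalg.lstsq(A,o2-o1,rcond=None)[0]; a=o1+t[0]*d1[0]; b=o2+t[1]*d2[0]
    return (a+b)/2,np.linalg.norm(a-b)
E
python3 - <<'E'
from h import *
s=telemetry.read_state(); print(s)
for n in("scene","side","wrist"):
    c=snap(n); save(c,f"pics/{n}0.png"); print(n,np.round(c['cam_to_world'],2).tolist(),c['fx'])
E
```

```text
{'clock': 0.0, 'joints': array([ 1.05141727e+00,  3.00425734e-01,  1.52157745e+00,  1.52280451e-05,
        1.32064444e+00, -6.66020626e-02]), 'qd': array([ 0.00049588, -0.00097067,  0.0003103 ,  0.00103056, -0.00060969,
       -0.00093107]), 'effort': array([-5.02761177e-04, -5.31807625e+01, -3.52742171e+01,  7.07790256e-02,
        2.44326226e-02, -1.45315994e-04]), 'eef_pos': array([240.48328086, 494.36590788, 204.91273647]), 'eef_rot': array([-3.14054101e+00, -8.49284738e-05,  2.68881184e+00]), 'wrist_force': array([0.89457564, 0.26163389, 0.38060213]), 'moment': array([-0.04385734,  0.05624209,  0.00054162]), 'finger_force': 0.0, 'finger_gap': 94.03538738971692}
scene [[0.66, 0.4, -0.63, -284.57], [-0.75, 0.37, -0.55, -682.32], [0.02, 0.84, 0.54, 809.81], [0.0, 0.0, 0.0, 1.0]] 421.23624144813147
side [[-0.56, 0.69, -0.45, -66.25], [-0.83, -0.48, 0.3, 453.24], [-0.01, 0.54, 0.84, 1211.67], [0.0, 0.0, 0.0, 1.0]] 445.42403474016606
wrist [[0.44, -0.87, -0.24, 169.3], [0.9, 0.42, 0.12, 528.37], [-0.0, -0.27, 0.96, 384.36], [0.0, 0.0, 0.0, 1.0]] 330.1429013555291
```

View pics/scene0.png

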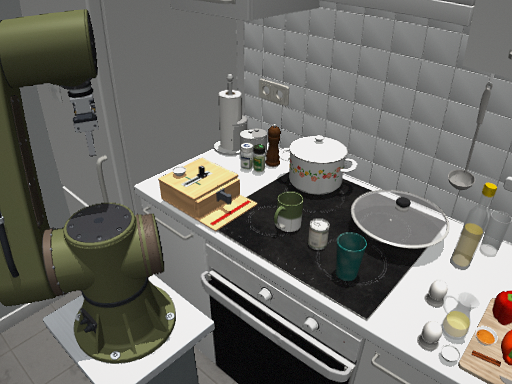

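View pics/side0.png

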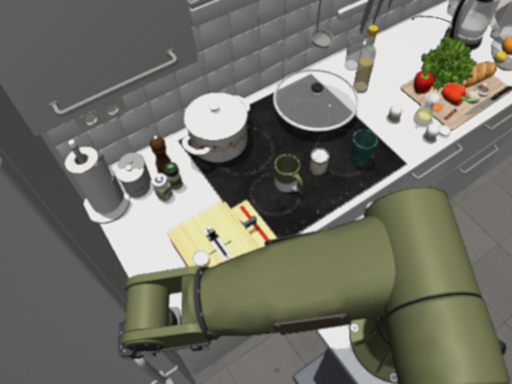

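View pics/wrist0.png

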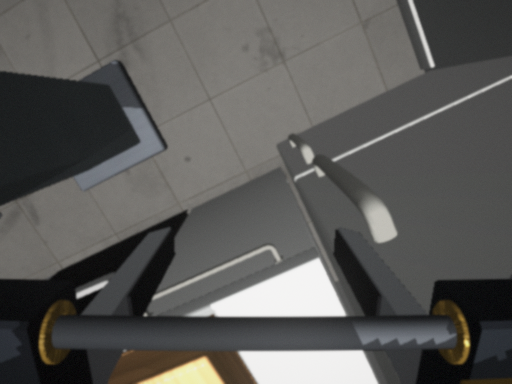

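The scene view shows the box at about (200,185), its lock grip at (202,172), its dish at (180,172), the drawer handle at (224,197) and the stripe at (232,212). In the side view the lock is at (212,235), the handle at (249,222) and the stripe at (254,224). The wrist camera sees only the box's edge, at the bottom.

```bash
cat > a.py <<'E'
from h import *
cs={n:snap(n) for n in("scene","side")}
for n,c in cs.items():
    im=np.asarray(c['pixels']); hsv=cv2.cvtColor(im,cv2.COLOR_RGB2HSV)
    m=cv2.inRange(hsv,(0,150,100),(8,255,255))|cv2.inRange(hsv,(172,150,100),(180,255,255))
    m[:, 300:]=0
    k,l,st,ce=cv2.connectedComponentsWithStats(m)
    for i in range(1,k):
        if st[i,4]>20:
            ys,xs=np.where(l==i); r=cv2.minAreaRect(np.c_[xs,ys].astype(np.float32))
            print(n,st[i],r, onz(c,cv2.boxPoints(r),8).round(0).tolist(), onz(c,[r[0]],8).round(1))
a=np.asarray(cs['scene']['pixels'])[145:235,150:265]; b=np.asarray(cs['side']['pixels'])[190:280,160:275]
o=np.vstack([cv2.resize(x,None,fx=6,fy=6,interpolation=cv2.INTER_CUBIC)[:540] for x in(a,b)])
o=cv2.resize(o,None,fx=.55,fy=.55); cv2.imwrite('pics/crop1.png',o[...,::-1]); print(o.shape)
E
python3 a.py
```

```text
scene [211 200  39  25 120] ((229.8314666748047, 212.23033142089844), (2.967994213104248, 44.41390609741211), 57.9946174621582) [[406.0, 129.0, 8.0], [583.0, 132.0, 8.0], [575.0, 118.0, 8.0], [400.0, 116.0, 8.0]] [[487.7 123.5   8. ]]
side [240 206  11  12  43] ((245.19512939453125, 211.74391174316406), (14.211812019348145, 2.8111276626586914), 51.34019470214844) [[575.0, 126.0, 8.0], [576.0, 116.0, 8.0], [527.0, 115.0, 8.0], [526.0, 124.0, 8.0]] [[550.8 120.5   8. ]]
side [254 223  14  18  67] ((260.7560729980469, 231.6951141357422), (20.77111053466797, 3.1234753131866455), 51.34019470214844) [[499.0, 125.0, 8.0], [500.0, 115.0, 8.0], [432.0, 114.0, 8.0], [431.0, 124.0, 8.0]] [[465.2 119.8   8. ]]
(594, 380, 3)
```

View pics/crop1.png

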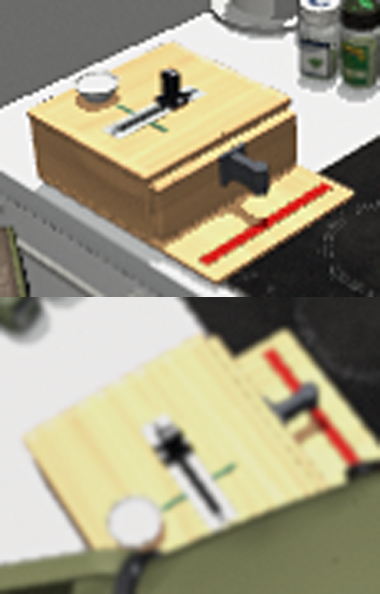

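The crop shows the grip at the far end of its track. The green line crosses the track nearer the robot, and the handle stands in front of the stripe. The box is almost aligned with the world, with box -x along world -y. I'll move the wrist camera over it.

Request:
play_rows(
  translation=[
    [0, 0, 0.05],
    [0.02, -0.03, 0.09],
    [0.05, -0.06, 0.1],
    [0.08, -0.09, 0.1],
    [0.11, -0.13, 0.1],
    [0.14, -0.17, 0.1],
    [0.17, -0.21, 0.1],
    [0.2, -0.25, 0.1],
    [0.23, -0.28, 0.1],
    [0.245, -0.304, 0.1],
    [0.245, -0.304, 0.1],
    [0.245, -0.304, 0.1],
  ],
  yaw=[0, -0.1, -0.25, -0.4, -0.55, -0.7, -0.85, -1.0, -1.1, -1.118, -1.118, -1.118],
  hand=0.7,
  force=15,
)

```text
clock: 1.75
eef_pos: [485.3, 191.1, 305.4]
eef_rot: [-3.141, -0.0, 1.571]
wrist_force: [0.3, 0.9, 1.1]
finger_gap: 66.2
finger_force: 0.0
```

```bash
python3 - <<'E'
from h import *
s=telemetry.read_state(); print(s['clock'],s['eef_pos'],s['eef_rot'],s['joints'])
c=snap("wrist"); save(c,"pics/w1.png"); print(c['cam_to_world'].round(2).tolist())
save(snap("side"),"pics/s1.png"); save(snap("scene"),"pics/sc1.png")
E
```

```text
1.75 [485.26402239 191.07197006 305.43850998] [-3.14147306e+00 -1.34065958e-04  1.57134019e+00] [3.04784004e-01 1.78391822e-01 1.44101110e+00 1.63927907e-04
 1.52226367e+00 3.04232175e-01]
[[1.0, 0.0, -0.0, 483.94], [-0.0, 0.96, 0.27, 268.65], [0.0, -0.27, 0.96, 484.89], [0.0, 0.0, 0.0, 1.0]]
```

View pics/w1.png

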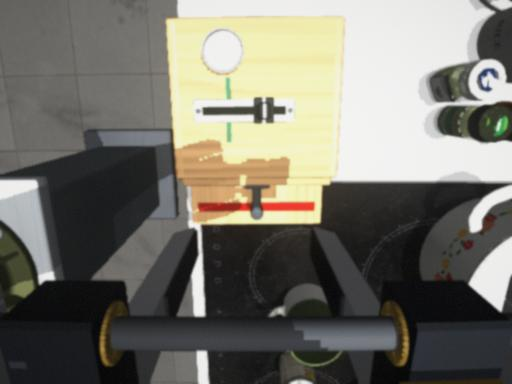

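The wrist view shows the roof with the dish at (222,50), the green line at column 228, and the grip with its pointer at (263,110). The handle runs (257,185)–(257,212) and the stripe lies at row 206. The mug is at (307,320). I'll take a second wrist view shifted in y for heights.

```bash
cat > f.py <<'E'
from h import *
def feats(c,pr=True):
    im=np.asarray(c['pixels']); hsv=cv2.cvtColor(im,cv2.COLOR_RGB2HSV); out={}
    red=cv2.inRange(hsv,(0,170,100),(6,255,255))|cv2.inRange(hsv,(174,170,100),(180,255,255))
    grn=cv2.inRange(hsv,(45,80,60),(85,255,255)); dark=cv2.inRange(hsv,(0,0,0),(180,255,95))
    red[:,340:]=0; grn[:,340:]=0
    def big(m,n,roi=None,k=1):
        if roi is not None:
            z=np.zeros_like(m); x0,y0,x1,y1=roi; z[y0:y1,x0:x1]=m[y0:y1,x0:x1]; m=z
        N,l,st,ce=cv2.connectedComponentsWithStats(m)
        for i in (1+np.argsort(-st[1:,4]))[:k]:
            ys,xs=np.where(l==i); print(n,st[i],ce[i].round(1),cv2.minAreaRect(np.c_[xs,ys].astype(np.float32)))
    return red,grn,dark,big
E
python3 - <<'E'
from f import *
c=snap("wrist"); np.savez('w1.npz',**{k:c[k] for k in c})
r,g,d,big=feats(c)
big(r,'red',k=2);big(g,'grn',k=3);big(d,'dark',(180,80,320,130),3);big(d,'handle',(230,175,290,225),2)
np.set_printoptions(suppress=True,precision=1)
print('roof',onz(c,[(167,18),(343,16),(176,183),(337,183)],85))
print('grip',onz(c,[(263,110)],121),'post',onz(c,[(257,212)],71),'mug',onz(c,[(307,340)],101))
save(c,'pics/w1.png')
E
```

```text
red [199 203  52   8 371] [223.8 206.6] ((224.5, 206.5), (7.0, 51.0), 90.0)
red [261 203  53   7 357] [287.9 206.1] ((287.0, 206.0), (6.0, 52.0), 90.0)
grn [227  79   3  20  46] [227.7  89.1] ((228.0, 88.5), (19.0, 2.0), 90.0)
grn [228 124   3  17  41] [228.8 132.7] ((229.0, 132.0), (16.0, 2.0), 90.0)
dark [204  99  58  24 463] [238.8 110.6] ((232.5, 110.5), (23.0, 57.0), 90.0)
dark [267 101  18  21 171] [272.9 110.7] ((275.5, 111.0), (20.0, 17.0), 90.0)
dark [269  99   1   1   1] [269.  99.] ((269.0, 99.0), (0.0, 0.0), 0.0)
handle [246 186  17  25 194] [255.6 197.1] ((254.0, 198.0), (16.0, 24.0), -0.0)
handle [266 186   1   1   1] [266. 186.] ((266.0, 186.0), (0.0, 0.0), 0.0)
roof [[387.4 363.1  85. ]
 [582.7 365.4  85. ]
 [386.9 174.8  85. ]
 [587.7 175.   85. ]]
grip [[493.7 263.6 121. ]] post [[488.1 132.3  71. ]] mug [[557.9 -45.  101. ]]
```

Request:
play_rows(
  translation=[
    [0.0, 0.03, 0],
    [0.0, 0.06, 0],
    [0, 0.06, 0],
    [0, 0.06, 0],
  ],
  yaw=[0, 0, 0, 0],
)

```text
clock: 2.45
eef_pos: [485.4, 250.3, 305.4]
eef_rot: [-3.142, 0.0, 1.571]
wrist_force: [0.1, -0.7, 0.1]
finger_gap: 65.7
finger_force: 0.0
```

```bash
python3 - <<'E'
from f import *
c=snap("wrist"); np.savez('w2.npz',**{k:c[k] for k in c})
r,g,d,big=feats(c)
big(r,'red',k=2);big(g,'grn',k=3);big(d,'dark',(180,130,320,200),4);big(d,'handle',(230,215,290,275),3)
a=np.load('w1.npz')['pixels'][80:230,160:340]; b=np.asarray(c['pixels'])[130:280,160:340]
o=cv2.resize(np.vstack([a,b]),None,fx=2,fy=2,interpolation=cv2.INTER_CUBIC); cv2.imwrite('pics/c2.png',o[...,::-1])
E
```

```text
red [201 240  50   7 333] [224.7 242.8] ((225.5, 243.0), (6.0, 49.0), 90.0)
red [261 239  50   7 315] [286.5 242.3] ((285.5, 242.0), (6.0, 49.0), 90.0)
grn [228 131   2  18  35] [228.5 139.7] ((228.5, 139.5), (17.0, 1.0), 90.0)
dark [204 150  80  23 742] [248.1 160.9] ((243.5, 161.0), (22.0, 79.0), 90.0)
dark [199 161   2   1   2] [199.5 161. ] ((199.5, 161.0), (1.0, 0.0), 180.0)
handle [230 259  60  16 906] [259.5 266.9] ((259.5, 266.5), (15.0, 59.0), 90.0)
handle [251 243   3   9  23] [252. 247.] ((252.0, 247.0), (8.0, 2.0), 90.0)
handle [259 245   3   7  14] [259.9 248.1] ((260.0, 248.0), (6.0, 2.0), 90.0)
```

View pics/c2.png

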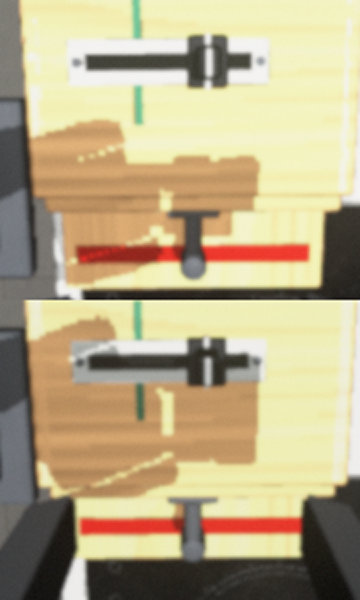

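The crop gives these pixels in view 1 and view 2: pointer (264,111) and (264,161), post top (256,213) and (255.5,255), with the stripe and green line as detected.

```bash
python3 - <<'E'
from h import *
np.set_printoptions(suppress=True,precision=1)
L=lambda f:{k:v for k,v in np.load(f).items()}
a,b=L('w1.npz'),L('w2.npz')
print('pointer',tri(a,(264,111),b,(264,161)))
print('post',tri(a,(256,213),b,(255.5,255)))
print('stripe',tri(a,(223.8,206.6),b,(224.7,242.8)))
print('stripe8',onz(a,[(223.8,206.6),(287.9,206.1)],8),onz(b,[(224.7,242.8),(286.5,242.3)],8))
print('green',onz(a,[(228,89.1),(228.8,132.7)],85),onz(b,[(228.5,139.7)],85))
print('grip121',onz(a,[(264,111)],121),onz(b,[(264,161)],121),'post71',onz(a,[(256,213)],71),onz(b,[(255.5,255)],71))
E
```

```text
pointer (array([496.1, 262. ,  88.6]), np.float64(0.7481223905653532))
post (array([486.5, 134.9,  82.9]), np.float64(0.3784996010028265))
stripe (array([438.8, 120.8,  10.5]), np.float64(0.08861570198629355))
stripe8 [[438.5 120.1   8. ]
 [535.5 120.9   8. ]] [[438.6 119.8   8. ]
 [535.2 120.6   8. ]]
green [[453.9 286.7  85. ]
 [453.9 236.6  85. ]] [[453.7 287.2  85. ]]
grip121 [[494.7 262.5 121. ]] [[495.5 267.4 121. ]] post71 [[486.8 130.9  71. ]] [[486.4 129.2  71. ]]
```

Request:
play_rows(
  translation=[
    [0.0095, 0.011, -0.04],
    [0.0095, 0.011, -0.085],
    [0.0095, 0.011, -0.13],
    [0.0095, 0.011, -0.165],
    [0.0095, 0.011, -0.185],
    [0.0095, 0.011, -0.2],
    [0.0095, 0.011, -0.207],
    [0.0095, 0.011, -0.207],
  ],
  yaw=[0, 0, 0, 0, 0, 0, 0, 0],
  hand=0.6,
)

```text
clock: 3.5
eef_pos: [495.3, 261.5, 98.7]
eef_rot: [3.141, -0.0, 1.571]
wrist_force: [-0.3, 0.5, 0.7]
finger_gap: 56.1
finger_force: 0.0
```

Request:
play_rows(
  translation=[
    [0, 0, 0],
    [0, 0, 0],
    [0, 0, 0],
    [0, 0, 0],
    [0, 0, 0],
    [0, 0, 0],
  ],
  yaw=[0, 0, 0, 0, 0, 0],
  hand=0,
  force=8,
)

```text
clock: 4.25
eef_pos: [495.2, 261.6, 98.5]
eef_rot: [3.141, -0.0, 1.571]
wrist_force: [0.4, 0.4, 0.8]
finger_gap: 14.0
finger_force: 8.0
```

The fingers hold the grip, with a 14 mm gap. I'll slide it 41 mm towards the robot.

Request:
play_rows(
  translation=[
    [-0.005, 0, 0],
    [-0.012, 0, 0],
    [-0.02, 0, 0],
    [-0.028, 0, 0],
    [-0.035, 0, 0],
    [-0.039, 0, 0],
    [-0.041, 0, 0],
    [-0.041, 0, 0],
    [-0.041, 0, 0],
    [-0.041, 0, 0],
  ],
  yaw=[0, 0, 0, 0, 0, 0, 0, 0, 0, 0],
)

```text
clock: 5.5
eef_pos: [453.7, 261.3, 98.5]
eef_rot: [-3.141, 0.001, 1.571]
wrist_force: [-1.1, -5.0, 4.3]
finger_gap: 13.9
finger_force: 8.0
```

Request:
play_rows(
  translation=[
    [0, 0, 0],
    [0, 0, 0],
    [0, 0, 0],
    [0, 0, 0.03],
    [0, 0, 0.08],
    [0, 0, 0.13],
    [0, 0, 0.17],
    [0, 0, 0.2],
    [0, 0, 0.2],
    [0, 0, 0.2],
  ],
  yaw=[0, 0, 0, 0, 0, 0, 0, 0, 0, 0],
  hand=0.5,
)

```text
clock: 6.75
eef_pos: [453.8, 261.5, 297.2]
eef_rot: [-3.14, 0.001, 1.571]
wrist_force: [0.1, -0.2, 0.6]
finger_gap: 46.9
finger_force: 0.0
```

```bash
python3 - <<'E'
from f import *
s=telemetry.read_state(); print(s['clock'],s['eef_pos'])
c=snap("wrist"); 
save(c,'pics/w3.png'); print(onz(c,[(228,100)],85))
E
```

```text
6.75 [453.82397604 261.47736675 297.16738537]
[[422.71694734 344.30487615  85.        ]]
```

View pics/w3.png

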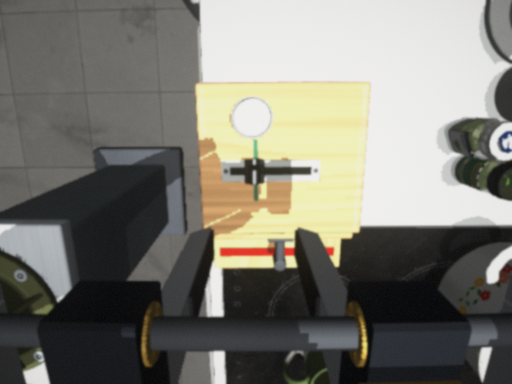

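The pointer at (255,171) stands on the green line, and the drawer is still shut. Next is the handle: fin centre at about x 486.6, y 148, TCP z 40.

Request:
play_rows(
  translation=[
    [0.015, -0.05, 0],
    [0.033, -0.1, 0],
    [0.033, -0.1135, -0.03],
    [0.033, -0.1135, -0.08],
    [0.033, -0.1135, -0.13],
    [0.033, -0.1135, -0.17],
    [0.033, -0.1135, -0.2],
    [0.033, -0.1135, -0.225],
    [0.033, -0.1135, -0.245],
    [0.033, -0.1135, -0.257],
    [0.033, -0.1135, -0.257],
    [0.033, -0.1135, -0.257],
  ],
  yaw=[0, 0, 0, 0, 0, 0, 0, 0, 0, 0, 0, 0],
)

```text
clock: 8.3
eef_pos: [487.4, 148.1, 42.0]
eef_rot: [3.141, -0.0, 1.571]
wrist_force: [0.2, -0.3, 0.5]
finger_gap: 47.0
finger_force: 0.0
```

Request:
play_rows(
  translation=[
    [0, 0, 0],
    [0, 0, 0],
    [0, 0, 0],
    [0, 0, 0],
    [0, 0, 0],
    [0, 0, 0],
  ],
  yaw=[0, 0, 0, 0, 0, 0],
  hand=0,
  force=30,
)

```text
clock: 9.05
eef_pos: [488.3, 148.1, 41.7]
eef_rot: [3.139, -0.0, 1.571]
wrist_force: [9.2, 0.2, -6.3]
finger_gap: 12.1
finger_force: 30.0
```

```bash
python3 - <<'E'
from f import *
c=snap("wrist"); save(c,'pics/w4.png'); print(telemetry.read_state()['eef_pos'])
E
```

```text
[488.3024958  148.09057599  41.65858595]
```

View pics/w4.png

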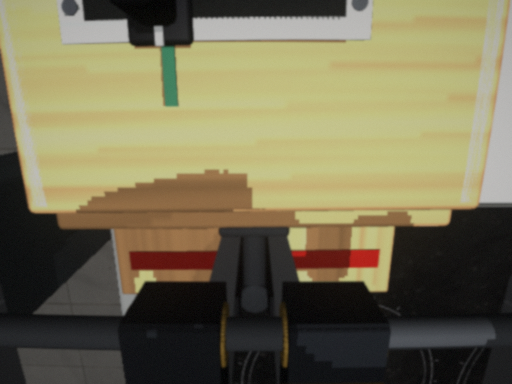

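The fin is gripped at a 12 mm gap, and the green line meets the pointer at the top. I'll pull about 52 mm.

Request:
play_rows(
  translation=[
    [0.001, -0.004, 0],
    [0.001, -0.01, 0],
    [0.001, -0.017, 0],
    [0.001, -0.024, 0],
    [0.001, -0.031, 0],
    [0.001, -0.038, 0],
    [0.001, -0.044, 0],
    [0.001, -0.049, 0],
    [0.001, -0.052, 0],
    [0.001, -0.052, 0],
    [0.001, -0.052, 0],
    [0.001, -0.052, 0],
  ],
  yaw=[0, 0, 0, 0, 0, 0, 0, 0, 0, 0, 0, 0],
)

```text
clock: 10.6
eef_pos: [488.8, 96.2, 41.6]
eef_rot: [3.14, -0.001, 1.571]
wrist_force: [6.4, 5.0, -3.9]
finger_gap: 11.8
finger_force: 30.0
```

```bash
python3 - <<'E'
from f import *
c=snap("wrist"); np.savez('w5.npz',**{k:c[k] for k in c}); s=snap("scene")
b=cv2.resize(np.asarray(s['pixels'])[150:235,150:265],(512,378),interpolation=cv2.INTER_CUBIC)
a=np.asarray(c['pixels'])[:220]; o=np.vstack([a,b]); cv2.imwrite('pics/c5.png',o[...,::-1])
E
```

```text
(no output)
```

View pics/c5.png

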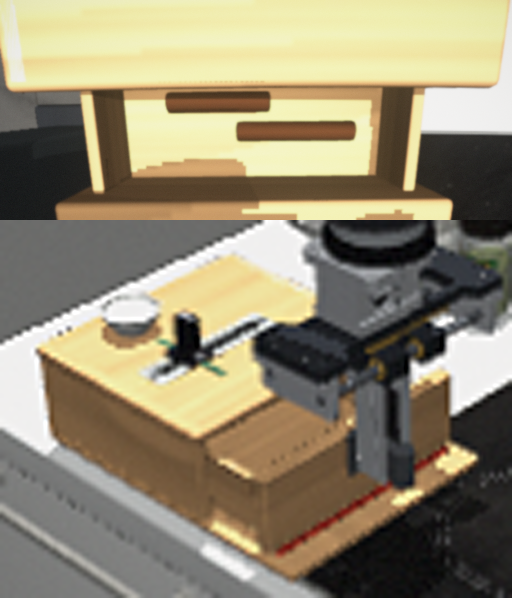

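The drawer is open, with the stripe just visible in front of the panel's lower edge and the pointer on the green line. The panel's top edge begins at about row 201 in the wrist view, so I'll measure it.

```bash
python3 - <<'E'
from h import *
np.set_printoptions(suppress=True,precision=1)
c={k:v for k,v in np.load('w5.npz').items()}
g=cv2.cvtColor(c['pixels'],cv2.COLOR_RGB2HSV)
for u in(110,330,420): print(u,[tuple(int(t) for t in g[r,u]) for r in range(185,275,3)])
for r in(201,): print('back edge',onz(c,[(110,r),(420,r)],74))
red=cv2.inRange(g,(0,170,60),(6,255,255))|cv2.inRange(g,(174,170,60),(180,255,255)); ys,xs=np.where(red[200:300,60:420]); print('red rows',np.bincount(ys).nonzero()[0]+200)
for r in range(215,240,4): print(r,onz(c,[(150,r)],74)[0],onz(c,[(150,r)],8)[0])
E
```

```text
110 [(15, 119, 75), (16, 126, 69), (15, 131, 80), (14, 124, 82), (15, 128, 74), (15, 128, 78), (15, 131, 127), (15, 128, 172), (16, 125, 190), (15, 125, 189), (16, 126, 184), (15, 125, 183), (15, 125, 183), (15, 125, 182), (16, 122, 161), (19, 14, 143), (30, 5, 145), (24, 9, 137), (12, 11, 115), (26, 15, 122), (21, 16, 115), (21, 16, 114), (21, 15, 119), (21, 15, 116), (19, 17, 118), (15, 17, 119), (23, 17, 119), (17, 15, 118), (24, 11, 116), (17, 16, 115)]
330 [(17, 119, 90), (17, 121, 93), (16, 125, 96), (17, 126, 97), (18, 125, 100), (16, 128, 176), (24, 89, 242), (28, 67, 244), (29, 65, 244), (29, 62, 244), (29, 62, 244), (29, 65, 244), (29, 65, 244), (24, 93, 226), (15, 120, 96), (25, 83, 34), (21, 67, 38), (26, 57, 36), (21, 34, 52), (26, 55, 37), (17, 53, 34), (20, 35, 44), (26, 58, 31), (26, 64, 28), (23, 34, 30), (20, 59, 26), (18, 51, 25), (38, 46, 22), (30, 44, 23), (15, 41, 25)]
420 [(17, 110, 67), (16, 120, 85), (15, 126, 91), (16, 125, 90), (16, 129, 99), (17, 119, 216), (24, 85, 243), (28, 72, 242), (29, 65, 243), (29, 63, 243), (28, 66, 243), (28, 67, 243), (28, 68, 243), (21, 89, 240), (17, 94, 68), (17, 50, 36), (17, 53, 34), (19, 60, 34), (10, 44, 35), (20, 48, 32), (12, 39, 33), (15, 49, 31), (12, 43, 30), (173, 36, 28), (30, 27, 28), (10, 24, 32), (60, 4, 66), (20, 17, 45), (0, 38, 27), (30, 18, 28)]
back edge [[420.1 130.7  74. ]
 [565.6 130.5  74. ]]
red rows []
215 [438.4 123.8  74. ] [416.6 101.4   8. ]
219 [438.3 121.8  74. ] [416.3  98.5   8. ]
223 [438.1 119.8  74. ] [416.1  95.6   8. ]
227 [437.9 117.7  74. ] [415.8  92.6   8. ]
231 [437.7 115.7  74. ] [415.6  89.7   8. ]
235 [437.6 113.6  74. ] [415.3  86.7   8. ]
239 [437.4 111.6  74. ] [415.   83.7   8. ]
```

The panel's middle is at y≈124 and the stripe at y≈120.5. A thin red strip is still visible in front, which agrees, so I'll pull 3 mm more.

Request:
play_rows(
  translation=[
    [0, -0.0015, 0],
    [0, -0.003, 0],
    [0, -0.003, 0],
    [0, -0.003, 0],
    [0, -0.003, 0],
  ],
  yaw=[0, 0, 0, 0, 0],
)

```text
clock: 11.32
eef_pos: [488.8, 93.2, 41.6]
eef_rot: [3.14, -0.001, 1.571]
wrist_force: [7.0, 5.6, -3.7]
finger_gap: 12.2
finger_force: 30.0
```

```bash
python3 - <<'E'
from h import *
np.set_printoptions(suppress=True,precision=1)
c=snap('wrist'); g=cv2.cvtColor(np.asarray(c['pixels']),cv2.COLOR_RGB2HSV)[...,2].astype(int)
for u in(110,330,420):
    col=g[190:240,u]; d=np.diff(col); a,b=191+d[:20].argmax(),191+20+d[20:].argmin(); print(u,a,b,onz(c,[(u,a),(u,b)],74)[:,1])
s=snap('scene'); h=cv2.cvtColor(np.asarray(s['pixels']),cv2.COLOR_RGB2HSV)[195:235,205:255]
m=cv2.inRange(h,(0,130,60),(8,255,255))|cv2.inRange(h,(172,130,60),(180,255,255)); print('red px',cv2.countNonZero(m))
t=telemetry.read_state(); print(t['eef_pos'],t['finger_gap'],t['finger_force'],t['wrist_force'],t['clock'])
E
```

```text
110 202 226 [127.2 115.2]
330 200 227 [128.  114.6]
420 199 227 [128.4 114.4]
red px 35
[488.8  93.2  41.6] 11.806438795409967 29.99845862388611 [ 6.2  5.9 -2.5] 11.425
```

```bash
python3 -c "
from cell import manip; print(manip.sign_off())"
```

```text
the job is handed in; nothing more can be done
None
```

I slid the lock onto the green line, then pulled the drawer out and handed the job in at about 11 s, still gripping it at 30 N; the panel's middle measures about 1 mm from the stripe's middle, the neighbouring objects were not touched, and sign-off returned no verdict.

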